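Set the flip tags on the sample board

ROBOT

A 6-joint arm with a two-finger parallel gripper is mounted at the origin on the work surface. World frame = base frame: x ahead of the robot, y to its left, z up, the work surface at z = 0. Lengths are in m, angles in rad, forces in N, time in s.
With the tool pointing down it reaches from about 0.375 to 0.9 m from the base axis. Payload 3.1 kg.
Tool frame: the origin (TCP) lies between the finger pads; the fingertips stand 19 mm ahead of it and the grasp point (between the pads) is the TCP; z points along the fingers, y is the line along which they close (so a half turn about z gives the same grasp; the last joint's range is limited). The gripper opens to 87 mm and grips with 3 to 60 N. Pads are 19 mm wide; open, the fingers measure 117 mm over their backs; the gripper's body (75 mm by 190 mm) begins 51 mm behind the grasp point.
Start: joints at [-1.51, 0.527, 1.433, -0, 1.181, -0.178], TCP at [0.148, -0.607, 0.204] pointing down, gripper open.
Joint ranges: [-3.08, 3.08], [-0.75, 2.2], [0.22, 2.44], [-1.43, 4.57], [0, 2.65], [-2.85, 2.85]. Speed limits (rad/s): [2.79, 2.79, 3.14, 3.14, 3.14, 3.14].

INTERFACE

Orientations are given as a unit quaternion [x, y, z, w].
In Python, from rig import robot, camera, camera_info, hand_in gives the robot as it stands.
- The arm moves only by the shell command python3 -m handwheel 'ROWS' [FORCE]. ROWS is a JSON object of lists of equal length, an entry for each row: "hand": the opening, from 0 (shut) to 1 (fully open); "translation": the shift along the world's x, y, z in mm, a list of three; "turn": the turn, a rotation vector about the world's x, y, z in rad, a list of three. In form: {"hand": [hand, ...], "translation": [[tx, ty, tz], ...], "turn": [[ax, ay, az], ...]}. A call has 1 to 12 rows; each row is the pose to reach, as a shift and turn from the pose commanded when the call began; what a row does not reach only later rows make up. A row lasts 1/12 s, in which the tool goes at most 41.7 mm and 7.16 degrees, less where a joint would pass 70% of its speed; a pose out of reach is approached as far as the arm can. A call with a gripper value outside its range is refused whole. The fingers move at their own pace and stop on an object; FORCE is the grip in N (left out, the last holds). Time passes only in rows, so rows that repeat a pose let the fingers close. It gives the time, the measured TCP pose, the force, the opening and the grip force at its end, in the units of the state.
- robot.get_obs(): the state, without advancing time (a new reading comes with each control period).
- camera(name): name is "scene" or "top" or "wrist"; returns (picture, depth): 384x512x3 uint8, red, green, blue; 384x512 float32, m along the optical axis (not along the pixel's ray), 0 where there is no reading.
- camera_info(name): a dict with "vertical_fov" (degrees; the focal length in pixels is half the picture's height over the tangent of half this angle, whatever the lens; pixels are square), "cx", "cy" (the principal point, pixels), "world_from_camera" (4x4, takes a point from camera to world coordinates). Camera axes: x right, y down, z forward; pixel columns grow to the right and rows downward; lengths in m; the calibration is good to about 2 mm. A picture is of the moment at which its call begins: read the wrist's pose just before it. camera_info takes no time and is no camera call; for the wrist camera it gives the pose at the moment of the call.
- hand_in(): hands the job in; it is judged then, once.
The state is a dict: "time": time; "q": joint angles; "joint_velocities": joint speeds; "joint_torque": joint torques, N m; "position": TCP position; "tool_rot": TCP orientation; "ft_force": force on the tool from outside, world axes, zero at the start; "moment": the same for the moment, N m; "grip_width": finger opening in m; "grip_force": force on a finger pad.
Only numpy, scipy, OpenCV 4.12 (cv2) and the standard library are available. Lean on these libraries where they do the work, as an engineer would, in place of code of your own. Each camera call takes 0.05 s, during which the arm holds its last target. There are 200 camera calls.

TASK

On the black sample board each bin has its own hinged flip tag: leaning towards the bin it shows the face with the round boss (full), leaning away from the bin it shows its plain face (empty). With a fingertip, push over the tags that read wrong, so that only the bins full of steel samples show the boss and the empty ones show the plain face. Do not touch the tags that are already right, and do not pick up or shift the bins or anything else on the bench.

Things in the scene. Friction and masses are not known exactly. Their poses are not given: they have to be found in the camera images.
- board: black sample board lying fixed on the bench, 260 (x) x 420 (y) x 8 mm thick; origin at the centre of its underside, +x from the tags to the bins (away from the robot), +y along the row. It carries four bays 95 mm apart along y, each with a bin on the far side and its own flip tag on the near side
- full_bin_1: white open-topped square plastic bin, 54 x 54 x 38 mm high, standing loose on the board; origin at the centre of its underside; FULL: packed with five round steel samples, the topmost standing up to 46 mm above its underside. Bins are not to be moved. Which bay it stands in varies
- empty_bin_1: white open-topped square plastic bin, 54 x 54 x 38 mm high, standing loose on the board; origin at the centre of its underside; EMPTY: nothing inside. Bins are not to be moved. Which bay it stands in varies
- full_bin_2: white open-topped square plastic bin, 54 x 54 x 38 mm high, standing loose on the board; origin at the centre of its underside; FULL: packed with five round steel samples, the topmost standing up to 46 mm above its underside. Bins are not to be moved. Which bay it stands in varies
- empty_bin_2: white open-topped square plastic bin, 54 x 54 x 38 mm high, standing loose on the board; origin at the centre of its underside; EMPTY: nothing inside. Bins are not to be moved. Which bay it stands in varies
- tag_1_hinge (a point): centre of the hinge axis of tag_1, fixed, 38 mm above the bench, between two steel cheeks (56 mm over their outsides, 12 mm along x, tops 7 mm above the axis). x points to the bin this tag belongs to (its centre 125 mm ahead in x, same y); y is the hinge axis. Which bay it stands in varies
- tag_1 (a joint): leaf angle of tag_1, rad: 0 upright, + leaning to its bin (face with raised round boss, 26 mm across, 2 mm high, is up: full), - leaning away from the bin, to the robot (plain face up: empty). Rests by weight on stops at +0.55 or -0.55; past upright it falls over by itself (40 g, free). Metal plate 42 wide (y) x 4 mm, its free edge 52 mm from the hinge axis
- tag_2_hinge (a point): centre of the hinge axis of tag_2, fixed, 38 mm above the bench, between two steel cheeks (56 mm over their outsides, 12 mm along x, tops 7 mm above the axis). x points to the bin this tag belongs to (its centre 125 mm ahead in x, same y); y is the hinge axis. Which bay it stands in varies
- tag_2 (a joint): leaf angle of tag_2, rad: 0 upright, + leaning to its bin (face with raised round boss, 26 mm across, 2 mm high, is up: full), - leaning away from the bin, to the robot (plain face up: empty). Rests by weight on stops at +0.55 or -0.55; past upright it falls over by itself (40 g, free). Metal plate 42 wide (y) x 4 mm, its free edge 52 mm from the hinge axis
- tag_3_hinge (a point): centre of the hinge axis of tag_3, fixed, 38 mm above the bench, between two steel cheeks (56 mm over their outsides, 12 mm along x, tops 7 mm above the axis). x points to the bin this tag belongs to (its centre 125 mm ahead in x, same y); y is the hinge axis. Which bay it stands in varies
- tag_3 (a joint): leaf angle of tag_3, rad: 0 upright, + leaning to its bin (face with raised round boss, 26 mm across, 2 mm high, is up: full), - leaning away from the bin, to the robot (plain face up: empty). Rests by weight on stops at +0.55 or -0.55; past upright it falls over by itself (40 g, free). Metal plate 42 wide (y) x 4 mm, its free edge 52 mm from the hinge axis
- tag_4_hinge (a point): centre of the hinge axis of tag_4, fixed, 38 mm above the bench, between two steel cheeks (56 mm over their outsides, 12 mm along x, tops 7 mm above the axis). x points to the bin this tag belongs to (its centre 125 mm ahead in x, same y); y is the hinge axis. Which bay it stands in varies
- tag_4 (a joint): leaf angle of tag_4, rad: 0 upright, + leaning to its bin (face with raised round boss, 26 mm across, 2 mm high, is up: full), - leaning away from the bin, to the robot (plain face up: empty). Rests by weight on stops at +0.55 or -0.55; past upright it falls over by itself (40 g, free). Metal plate 42 wide (y) x 4 mm, its free edge 52 mm from the hinge axis
- sample_low: bystander: steel sample, diameter 22, 18 mm high, standing on the board among the tags; origin at the centre of its underside
- sample_tall: bystander: brass sample, diameter 22, 34 mm high, standing on the board among the bins; origin at the centre of its underside
- jar: bystander: white capped jar, diameter 44, 75 mm high, standing left of the board; origin at the centre of its underside
- collar: bystander: steel ring, outside diameter 48, 16 mm high, lying left of the board; origin at the centre of its underside
- brush: bystander: brush lying left of the board, along x
- wrench: bystander: wrench lying right of the board, along x
- mouse: bystander: black computer mouse, 100 x 58 x 33 mm, right of the board; origin at the centre of its underside

How it is judged:
By the outcome, as a careful person would: the job done as asked, in the order asked, and still so for the second after the job is handed in, with the robot touching nothing.
It also fails if it takes over 37 s, if anything falls off the work surface, if the arm or the gripper's body presses on something with over 40 N, if the wrist force passes 120 N, or if a joint passes its speed limit or range.

## Working session

There is one attempt and no reset: what is moved stays moved. The work goes in short steps, Python scripts to look and compute and a shell command to move; the robot and the scene stay as the last step left them, time stands still between calls to the robot, and variables do not carry over. Pictures are saved under pics/ and viewed, at most 10 in all, crops included, and the job is handed in when it is done.

```bash
ls; mkdir -p pics; python3 - <<'E'
from rig import robot,camera,camera_info
import cv2,numpy as np
for n in("top","scene"):
    p,d=camera(n); i=camera_info(n); np.savez("pics/"+n,p=p,d=d,W=i["world_from_camera"],c=[i["vertical_fov"],i["cx"],i["cy"]])
    cv2.imwrite(f"pics/{n}.png",cv2.resize(p[:,:,::-1],(800,600),interpolation=cv2.INTER_CUBIC)); print(n,i, (d==0).mean())
o=robot.get_obs();print(o["time"],o["position"],o["tool_rot"])
E
```

```text
pics
top {'vertical_fov': 47.73751152058268, 'cx': 252.7718664868034, 'cy': 188.78934734582486, 'world_from_camera': array([[ 0.00295716, -0.99018439,  0.13973593,  0.39137215],
       [-0.99999179, -0.0033155 , -0.00233171,  0.01148164],
       [ 0.00277212, -0.13972789, -0.99018606,  1.46167861],
       [ 0.        ,  0.        ,  0.        ,  1.        ]])} 0.0039215087890625
scene {'vertical_fov': 44.006553692104134, 'cx': 266.48485379134917, 'cy': 191.07937299439254, 'world_from_camera': array([[-0.54220626,  0.70987247, -0.44954805,  1.19840137],
       [ 0.84023439,  0.4553294 , -0.29441688,  0.38807615],
       [-0.00430599, -0.53736041, -0.84334171,  1.14565071],
       [ 0.        ,  0.        ,  0.        ,  1.        ]])} 0.003946940104166667
0.1 [ 0.14842446 -0.60638315  0.20326265] [ 9.92818019e-01  1.19630129e-01  5.26652178e-05 -1.00539725e-03]
```

View pics/top.png

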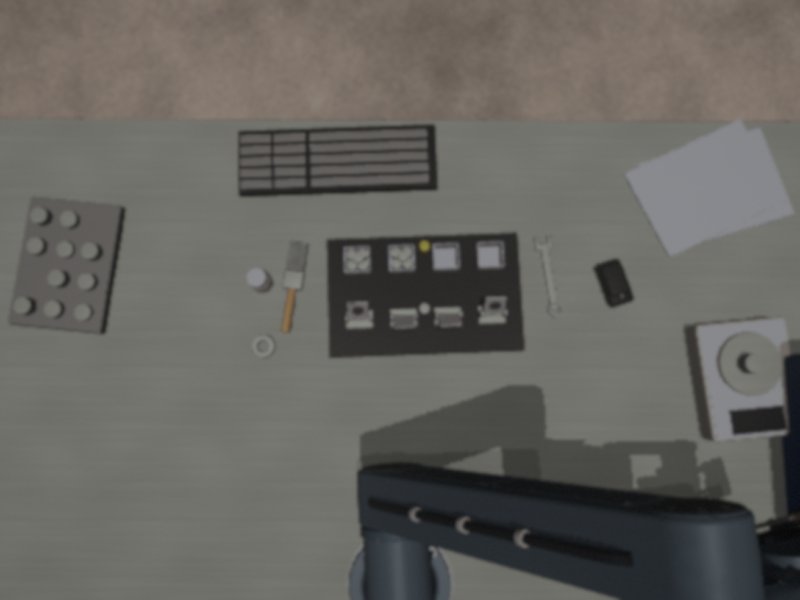

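View pics/scene.png

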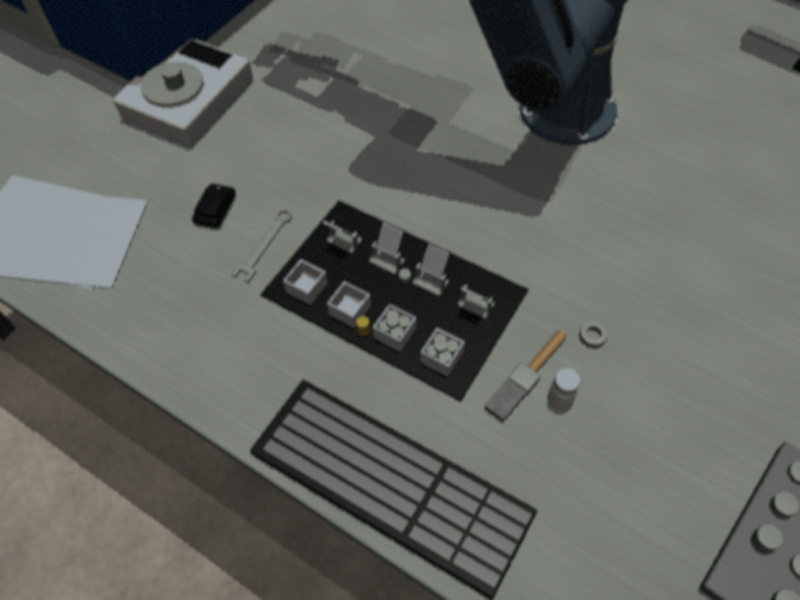

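The top view shows bins, left to right: full (357,258), full (401,258), empty (445,257), empty (490,255). Their tags at (359,315) and (493,310) lean to the bin, while (403,318) and (448,318) lean to the robot. So the second and fourth from the left look wrong. The scene view agrees. Next I measure.

```bash
cat > h.py <<'E'
import numpy as np
def cloud(n):
    z=np.load(f"pics/{n}.npz"); p,d,W,c=z["p"],z["d"],z["W"],z["c"]
    f=p.shape[0]/2/np.tan(np.radians(c[0]/2)); v,u=np.mgrid[:p.shape[0],:p.shape[1]]
    P=np.stack([(u-c[1])/f*d,(v-c[2])/f*d,d],-1)@W[:3,:3].T+W[:3,3]
    P[d==0]=np.nan
    return p,P
E
python3 - <<'E'
from h import *
import cv2
for n in("top","scene"):
    p,P=cloud(n)
    g=p.max(2); X,Y,Z=P[...,0],P[...,1],P[...,2]
    m=((g<60)&(abs(X-.58)<.25)&(abs(Y)<.27)&(Z<.03)&(Z>-.01)).astype(np.uint8)
    m=cv2.morphologyEx(m,cv2.MORPH_CLOSE,np.ones((9,9),np.uint8))
    k,l,s,c=cv2.connectedComponentsWithStats(m)
    b=None;best=1e9
    for i in range(1,k):
        if s[i,4]>800:
            q=P[l==i]; q=q[q[:,2]<.03]; r=cv2.minAreaRect((q[:,:2]*1000).astype(np.float32)); print(n,s[i,4],r,np.median(q[:,2]))
            e=abs(sorted(r[1])[0]-260)+abs(sorted(r[1])[1]-420)
            if e<best: best=e;b=r
    mm=((Z>.03)&(Z<.12)&(g>60)&(cv2.pointPolygonTest is not None)).astype(np.uint8)
    inb=cv2.boxPoints(b); xs=(X>inb[:,0].min()/1e3)&(X<inb[:,0].max()/1e3)&(Y>inb[:,1].min()/1e3)&(Y<inb[:,1].max()/1e3)
    k,l,s,c=cv2.connectedComponentsWithStats((mm*xs).astype(np.uint8))
    for i in range(1,k):
        if s[i,4]>15:
            q=P[l==i]; print(s[i,4],"mean",q.mean(0).round(3),"min",q.min(0).round(3),"max",q.max(0).round(3), "mean of z>.065",q[q[:,2]>.065].mean(0).round(3) if (q[:,2]>.065).any() else None)
E
```

```text
top 6503 ((600.302734375, -54.898590087890625), (253.66197204589844, 412.5265808105469), 2.3463339805603027) 0.008016766930507346
38 mean [ 0.699 -0.052  0.041] min [ 0.69  -0.063  0.031] max [ 0.71  -0.042  0.049] mean of z>.065 None
90 mean [ 0.677 -0.099  0.043] min [ 0.649 -0.126  0.03 ] max [ 0.706 -0.072  0.053] mean of z>.065 None
100 mean [ 0.683 -0.193  0.042] min [ 0.653 -0.219  0.03 ] max [ 0.71  -0.165  0.055] mean of z>.065 None
238 mean [0.669 0.091 0.045] min [0.641 0.064 0.03 ] max [0.698 0.118 0.06 ] mean of z>.065 None
239 mean [ 0.672 -0.003  0.045] min [ 0.645 -0.029  0.03 ] max [0.702 0.024 0.06 ] mean of z>.065 None
145 mean [ 0.568 -0.197  0.06 ] min [ 0.549 -0.226  0.033] max [ 0.583 -0.17   0.087] mean of z>.065 [ 0.577 -0.196  0.076]
142 mean [0.557 0.087 0.061] min [0.538 0.06  0.034] max [0.573 0.113 0.09 ] mean of z>.065 [0.566 0.089 0.077]
129 mean [ 0.541 -0.104  0.06 ] min [ 0.524 -0.131  0.032] max [ 0.558 -0.075  0.087] mean of z>.065 [ 0.531 -0.103  0.077]
126 mean [ 0.537 -0.01   0.062] min [ 0.52  -0.036  0.036] max [0.554 0.017 0.089] mean of z>.
[... 351 characters left out ...]
559 -0.072  0.085] mean of z>.065 [ 0.532 -0.102  0.075]
280 mean [ 0.538 -0.007  0.059] min [ 0.519 -0.036  0.033] max [0.556 0.022 0.085] mean of z>.065 [ 0.528 -0.007  0.075]
193 mean [ 0.683 -0.192  0.041] min [ 0.652 -0.224  0.03 ] max [ 0.711 -0.163  0.05 ] mean of z>.065 None
261 mean [ 0.684 -0.086  0.04 ] min [ 0.65  -0.126  0.03 ] max [ 0.711 -0.04   0.054] mean of z>.065 None
57 mean [0.559 0.094 0.063] min [0.542 0.06  0.035] max [0.574 0.116 0.084] mean of z>.065 [0.569 0.091 0.078]
409 mean [ 0.676 -0.001  0.044] min [ 0.646 -0.029  0.03 ] max [0.703 0.027 0.057] mean of z>.065 None
437 mean [0.673 0.094 0.043] min [0.642 0.065 0.03 ] max [0.7   0.121 0.057] mean of z>.065 None
```

Yaw is about +2.4°. The hinges are near B (0.549, -0.007) and D (0.558, -0.197), which fits the tag edges at 0.52 and 0.585 (27 mm lean). I hover beyond tag D with the hand shut, squared to the board.

```bash
python3 -m handwheel '{"hand":[0,0,0,0,0,0,0,0,0,0,0,0],"translation":[[40,0,0],[79,68,0],[118,102,0],[157,136,0],[189,164,0],[220,191,0],[252,218,0],[283,245,0],[315,273,0],[346,300,0],[378,327,0],[409,355,0]],"turn":[[0,0,-0.05],[0,0,-0.1],[0,0,-0.15],[0,0,-0.197],[0,0,-0.197],[0,0,-0.197],[0,0,-0.197],[0,0,-0.197],[0,0,-0.197],[0,0,-0.197],[0,0,-0.197],[0,0,-0.197]]}' 10
python3 - <<'E'
from rig import robot;o=robot.get_obs();print(o["position"],o["tool_rot"],o["q"])
E
```

```text
time: 1.1
position: [0.5165, -0.2872, 0.2038]
tool_rot: [1.0, 0.021, -0.0, -0.0]
ft_force: [1.5, -0.7, 0.6]
grip_width: 0.0151
grip_force: 0.0
[ 0.5165418  -0.28718229  0.20381215] [ 9.99770573e-01  2.14164782e-02 -3.06782517e-04 -2.05861533e-04] [-6.96301036e-01  4.82197565e-01  1.52015492e+00 -1.02757815e-04
  1.13997315e+00  8.31702005e-01]
```

```bash
python3 -m handwheel '{"hand":[0,0,0,0,0,0,0],"translation":[[30,28,0],[63,58,0],[63,58,0],[63,58,0],[63,58,0],[63,58,0],[63,58,0]],"turn":[[0,0,0],[0,0,0],[0,0,0],[0,0,0],[0,0,0],[0,0,0],[0,0,0]]}'
python3 - <<'E'
from rig import robot,camera,camera_info
import cv2,numpy as np
o=robot.get_obs()
for n in("wrist","top"):
    i=camera_info(n);p,d=camera(n); np.savez("pics/"+n+"2",p=p,d=d,W=i["world_from_camera"],c=[i["vertical_fov"],i["cx"],i["cy"]])
    cv2.imwrite(f"pics/{n}2.png",cv2.resize(p[:,:,::-1],(800,600)))
from h import *
p,P=cloud("wrist2"); X,Y,Z=[P[...,k] for k in range(3)]
print(o["position"])
m=((Z>.03)&(Z<.1)&(X>.5)&(X<.73)&(abs(Y+.055)<.2)&(p.max(2)>60)).astype(np.uint8)
k,l,s,c=cv2.connectedComponentsWithStats(m)
for i in range(1,k):
    if s[i,4]>100:
        q=P[l==i]; print(s[i,:4],s[i,4],"mean",q.mean(0).round(3),"min",q.min(0).round(3),"max",q.max(0).round(3))
E
```

```text
time: 1.68
position: [0.5772, -0.2323, 0.204]
tool_rot: [1.0, 0.02, -0.0, -0.0]
ft_force: [0.4, -0.4, 1.0]
grip_width: 0.0006
grip_force: 0.0
[ 0.57721951 -0.23227625  0.20399494]
[55 18 97 72] 2186 mean [ 0.684 -0.084  0.042] min [ 0.648 -0.125  0.03 ] max [ 0.71  -0.04   0.048]
[ 0 28 58 62] 3128 mean [ 0.672 -0.012  0.044] min [ 0.645 -0.031  0.03 ] max [0.7   0.022 0.056]
[187  28  60  62] 1110 mean [ 0.683 -0.189  0.044] min [ 0.652 -0.219  0.03 ] max [ 0.708 -0.163  0.049]
[194 169  55  23] 929 mean [ 0.568 -0.196  0.063] min [ 0.549 -0.224  0.031] max [ 0.584 -0.169  0.085]
[  1 178  75  48] 2139 mean [ 0.536 -0.009  0.06 ] min [ 0.518 -0.035  0.03 ] max [0.555 0.021 0.085]
[ 99 178  63  48] 2053 mean [ 0.54  -0.103  0.06 ] min [ 0.522 -0.13   0.03 ] max [ 0.559 -0.073  0.085]
```

View pics/wrist2.png

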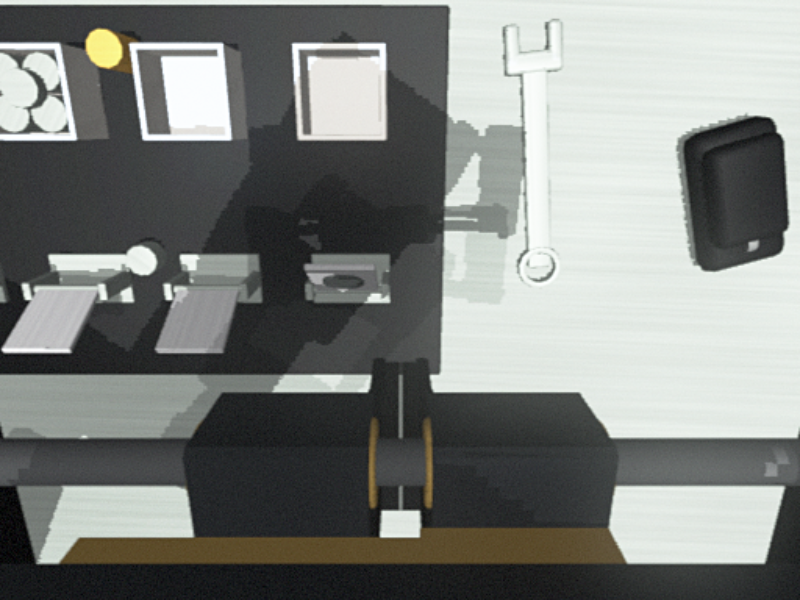

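The wrist view confirms it. The fourth tag shows the boss at (345,282) beside an empty bin. The second tag (50,320) shows plain beside a full bin, and the third tag (200,320) is plain and correct. The sample at (143,260) stands between them. I move behind tag D and lower.

```bash
python3 -m handwheel '{"hand":[0,0,0,0,0,0,0,0,0,0,0,0],"translation":[[22,20,0],[43,39,0],[43,39,0],[43,39,-30],[43,39,-60],[43,39,-80],[43,39,-100],[43,39,-119],[43,39,-119],[43,39,-119],[43,39,-119],[43,39,-119]],"turn":[[0,0,0],[0,0,0],[0,0,0],[0,0,0],[0,0,0],[0,0,0],[0,0,0],[0,0,0],[0,0,0],[0,0,0],[0,0,0],[0,0,0]]}'
```

```text
time: 2.78
position: [0.6225, -0.193, 0.0869]
tool_rot: [1.0, 0.021, 0.001, 0.001]
ft_force: [0.2, -0.0, 0.4]
grip_width: 0.0003
grip_force: 0.0
```

```bash
python3 -m handwheel '{"hand":[0,0,0,0,0,0,0,0,0,0,0,0],"translation":[[-15,0,0],[-28,-1,0],[-33,-1,0],[-37,-1,0],[-41,-1,0],[-45,-2,0],[-49,-2,0],[-53,-2,0],[-57,-2,0],[-61,-2,0],[-61,-2,0],[-61,-2,0]],"turn":[[0,0,0],[0,0,0],[0,0,0],[0,0,0],[0,0,0],[0,0,0],[0,0,0],[0,0,0],[0,0,0],[0,0,0],[0,0,0],[0,0,0]]}'
```

```text
time: 3.78
position: [0.5603, -0.194, 0.0851]
tool_rot: [1.0, 0.021, -0.0, -0.0]
ft_force: [0.7, -0.2, 0.8]
grip_width: 0.0004
grip_force: 0.0
```

```bash
python3 -m handwheel '{"hand":[0,0,0,0,0,0,0],"translation":[[3,0,2],[5,0,30],[5,0,60],[5,0,90],[5,0,110],[5,0,110],[5,0,110]],"turn":[[0,0,0],[0,0,0],[0,0,0],[0,0,0],[0,0,0],[0,0,0],[0,0,0]]}'
python3 - <<'E'
from rig import robot,camera,camera_info
import cv2,numpy as np
i=camera_info("scene");p,d=camera("scene"); np.savez("pics/s3",p=p,d=d,W=i["world_from_camera"],c=[i["vertical_fov"],i["cx"],i["cy"]])
cv2.imwrite("pics/s3.png",cv2.resize(p[100:260,140:360,::-1],(770,560),interpolation=cv2.INTER_CUBIC))
E
```

```text
time: 4.37
position: [0.5667, -0.1944, 0.1967]
tool_rot: [1.0, 0.022, 0.002, 0.001]
ft_force: [-0.3, -0.0, 0.8]
grip_width: 0.0002
grip_force: 0.0
```

View pics/s3.png

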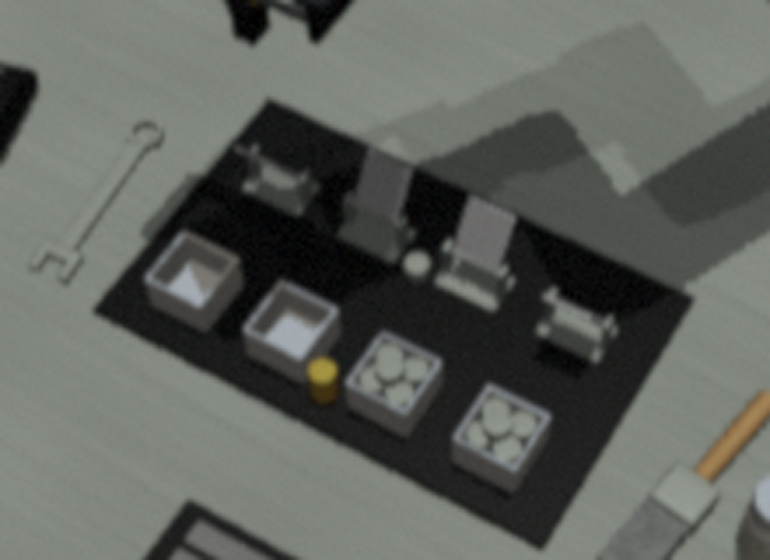

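```bash
python3 - <<'E'
from rig import robot,camera,camera_info
import cv2,numpy as np
for n in("wrist","scene"):
    i=camera_info(n);p,d=camera(n); np.savez("pics/"+n+"4",p=p,d=d,W=i["world_from_camera"],c=[i["vertical_fov"],i["cx"],i["cy"]])
cv2.imwrite("pics/w4.png",cv2.resize(np.load("pics/wrist4.npz")["p"][:,:,::-1],(800,600)))
from h import *
for n in("wrist4","scene4"):
    p,P=cloud(n);X,Y,Z=[P[...,k] for k in range(3)]
    m=(Z>.03)&(Z<.1)&(X>.5)&(X<.62)&(abs(Y+.197)<.04)
    q=P[m]; print(n,len(q),np.r_[q.mean(0),q.min(0),q.max(0)].round(3),q[q[:,2]>.065].mean(0).round(3))
print(robot.get_obs()["position"],robot.get_obs()["q"])
E
```

```text
wrist4 1090 [ 0.569 -0.196  0.064  0.548 -0.224  0.03   0.584 -0.168  0.085] [ 0.577 -0.195  0.077]
scene4 65 [ 0.568 -0.189  0.058  0.549 -0.225  0.031  0.586 -0.166  0.086] [ 0.58  -0.192  0.078]
[ 0.56456378 -0.19339589  0.19367431] [-5.17115118e-01  5.02582506e-01  1.51438318e+00 -1.10730568e-05
  1.12770526e+00  1.01081429e+00]
```

View pics/w4.png

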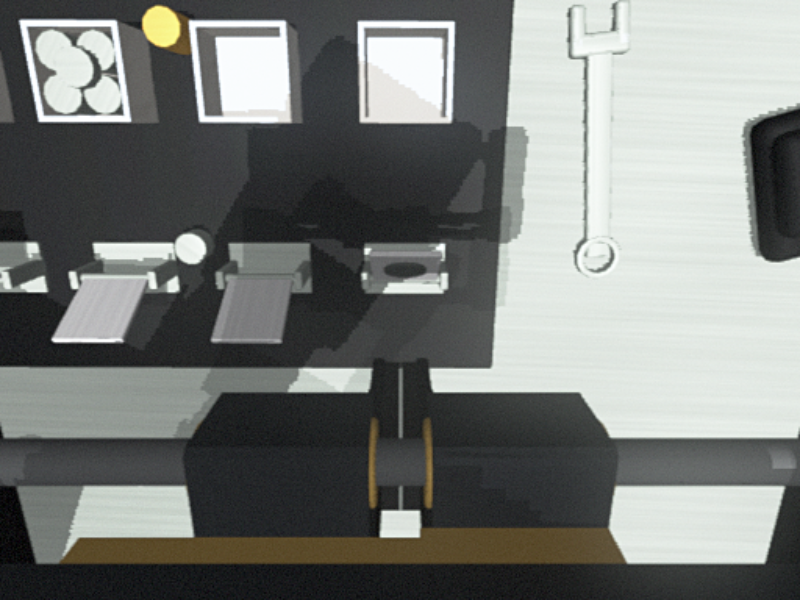

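The tag at (405,268) still shows its boss, so the finger missed it. I check where the fingertips really are, using the wrist and scene depth.

```bash
python3 - <<'E'
from h import *
import numpy as np
for n in("wrist4","scene4","s3"):
    p,P=cloud(n);X,Y,Z=[P[...,k] for k in range(3)]
    m=(Z>.105)&(Z<.26)&(X>.4)&(X<.75)&(abs(Y+.195)<.12)
    q=P[m]; print(n,len(q),np.nanmin(q,0).round(3))
    for a in np.arange(.1,.26,.01):
        s=q[(q[:,2]>=a)&(q[:,2]<a+.01)]
        if len(s)>3: print(round(a,2),len(s),s.min(0)[:2].round(3),s.max(0)[:2].round(3))
i=np.load("pics/wrist4.npz");print(i["W"].round(3),i["c"])
E
```

```text
wrist4 1673 [ 0.56  -0.202  0.213]
0.21 183 [ 0.574 -0.202] [ 0.577 -0.184]
0.22 344 [ 0.574 -0.202] [ 0.577 -0.184]
0.23 456 [ 0.56  -0.202] [ 0.577 -0.183]
0.24 344 [ 0.574 -0.2  ] [ 0.577 -0.185]
0.25 346 [ 0.573 -0.2  ] [ 0.577 -0.186]
scene4 103 [ 0.551 -0.204  0.211]
0.21 20 [ 0.556 -0.204] [ 0.576 -0.184]
0.22 30 [ 0.551 -0.201] [ 0.577 -0.182]
0.23 29 [ 0.558 -0.204] [ 0.578 -0.182]
0.24 19 [ 0.564 -0.203] [ 0.579 -0.18 ]
0.25 5 [ 0.568 -0.203] [ 0.578 -0.178]
s3 104 [ 0.556 -0.207  0.214]
0.21 13 [ 0.559 -0.203] [ 0.579 -0.184]
0.22 26 [ 0.557 -0.203] [ 0.579 -0.183]
0.23 31 [ 0.556 -0.203] [ 0.58  -0.184]
0.24 25 [ 0.561 -0.207] [ 0.58  -0.182]
0.25 9 [ 0.568 -0.203] [ 0.579 -0.179]
[[ 0.043 -0.952 -0.302  0.649]
 [-0.999 -0.041 -0.014 -0.19 ]
 [ 0.001  0.302 -0.953  0.376]
 [ 0.     0.     0.     1.   ]] [ 59.19829902 255.97697819 190.38461628]
```

```bash
python3 - <<'E'
from h import *
import numpy as np
for n in("wrist4","scene4"):
    p,P=cloud(n);X,Y,Z=[P[...,k] for k in range(3)]
    m=(Z>.105)&(Z<.5)&(X>.4)&(X<.75)&(abs(Y+.195)<.15)
    q=P[m]; print(n)
    for lo in np.arange(-.14,.15,.02):
        s=q[(q[:,1]+.193>=lo)&(q[:,1]+.193<lo+.02)]
        if len(s)>3: print(lo.round(2),len(s),"minz",s[:,2].min().round(3),"at x",s[s[:,2].argmin(),0].round(3),"x",s[:,0].min().round(3),s[:,0].max().round(3))
p,P=cloud("wrist4")
for v in (235,241,250,256,262,280,300,320,335,345,355,365,375): print(v,P[v,250].round(3),P[v,180].round(3),P[v,60].round(3))
E
```

```text
wrist4
-0.1 11 minz 0.284 at x 0.563 x 0.563 0.576
-0.08 1506 minz 0.283 at x 0.594 x 0.563 0.602
-0.06 3782 minz 0.294 at x 0.599 x 0.591 0.602
-0.04 8002 minz 0.288 at x 0.603 x 0.589 0.605
-0.02 11613 minz 0.213 at x 0.574 x 0.555 0.605
0.0 10933 minz 0.213 at x 0.575 x 0.554 0.603
0.02 9212 minz 0.287 at x 0.601 x 0.585 0.603
0.04 4736 minz 0.294 at x 0.594 x 0.585 0.597
0.06 1752 minz 0.283 at x 0.568 x 0.556 0.596
0.08 8 minz 0.283 at x 0.571 x 0.563 0.587
scene4
-0.1 168 minz 0.28 at x 0.599 x 0.533 0.608
-0.08 232 minz 0.282 at x 0.58 x 0.538 0.607
-0.06 60 minz 0.293 at x 0.598 x 0.573 0.603
-0.04 129 minz 0.286 at x 0.603 x 0.581 0.606
-0.02 406 minz 0.213 at x 0.574 x 0.573 0.606
0.0 513 minz 0.211 at x 0.573 x 0.537 0.61
0.02 821 minz 0.284 at x 0.577 x 0.527 0.623
0.04 629 minz 0.293 at x 0.595 x 0.528 0.616
0.06 245 minz 0.29 at x 0.598 x 0.524 0.601
0.08 317 minz 0.281 at x 0.592 x 0.525 0.601
235 [ 0.575 -0.19   0.219] [ 0.473 -0.107  0.008] [0.463 0.04  0.001]
241 [ 0.574 -0.19   0.224] [ 0.46  -0.105 -0.   ] [ 0.454  0.042 -0.001]
250 [ 0.575 -0.19   0.235] [ 0.448 -0.105 -0.001] [ 0.442  0.043 -0.   ]
256 [ 0.574 -0.19   0.24 ] [ 0.602 -0.171  0.292] [ 0.433  0.045 -0.001]
262 [ 0.574 -0.19   0.245] [ 0.602 -0.171  0.295] [0.426 0.045 0.001]
280 [ 0.597 -0.19   0.295] [ 0.602 -0.173  0.304] [ 0.595 -0.139  0.296]
300 [ 0.595 -0.191  0.301] [ 0.6   -0.174  0.309] [ 0.594 -0.142  0.302]
320 [ 0.559 -0.191  0.263] [ 0.593 -0.174  0.307] [ 0.338  0.057 -0.   ]
335 [ 0.324 -0.196 -0.001] [ 0.588 -0.173  0.306] [ 0.314  0.06  -0.   ]
345 [ 0.589 -0.191  0.31 ] [ 0.588 -0.174  0.31 ] [ 0.586 -0.145  0.309]
355 [ 0.588 -0.191  0.312] [ 0.588 -0.175  0.313] [ 0.586 -0.147  0.312]
365 [ 0.59  -0.191  0.317] [ 0.59  -0.176  0.318] [ 0.589 -0.15   0.318]
375 [ 0.591 -0.191  0.32 ] [ 0.589 -0.176  0.32 ] [ 0.589 -0.151  0.32 ]
```

Both cameras agree that the whole hand, tips and body alike, sits about 38 mm higher than the reported pose implies: true tip z ≈ reported z + 0.019. So the first sweep passed over the tag without touching it. I go back behind tag D and lower to a reported z of about 0.06, then check the tip.

```bash
python3 -m handwheel '{"hand":[0,0,0,0,0,0,0,0,0,0,0,0],"translation":[[28,1,0],[56,2,0],[56,2,0],[56,2,-30],[56,2,-60],[56,2,-90],[56,2,-110],[56,2,-122],[56,2,-134],[56,2,-134],[56,2,-134],[56,2,-134]],"turn":[[0,0,0],[0,0,0],[0,0,0],[0,0,0],[0,0,0],[0,0,0],[0,0,0],[0,0,0],[0,0,0],[0,0,0],[0,0,0],[0,0,0]]}'
cat >> h.py <<'E'
def tip():
    from rig import robot,camera,camera_info
    for n in("scene","wrist"):
        o=robot.get_obs()["position"];i=camera_info(n);p,d=camera(n); np.savez("pics/t"+n,p=p,d=d,W=i["world_from_camera"],c=[i["vertical_fov"],i["cx"],i["cy"]])
        p,P=cloud("t"+n); q=P.reshape(-1,3); q=q[(abs(q[:,0]-o[0])<.018)&(abs(q[:,1]-o[1])<.014)&(q[:,2]>.03)&(q[:,2]<o[2]+.06)]
        print(n,o.round(4),len(q),q.min(0).round(3),q.max(0).round(3))
E
python3 -c "
from h import *;tip()"
```

```text
time: 5.52
position: [0.6224, -0.1925, 0.0623]
tool_rot: [1.0, 0.021, 0.001, 0.001]
ft_force: [0.4, -0.1, -0.1]
grip_width: 0.0007
grip_force: 0.0
scene [ 0.6224 -0.1925  0.0623] 57 [ 0.61  -0.204  0.079] [ 0.636 -0.18   0.113]
wrist [ 0.6226 -0.1925  0.0626] 1522 [ 0.617 -0.201  0.081] [ 0.634 -0.182  0.123]
```

```bash
python3 -m handwheel '{"hand":[0,0,0,0,0,0,0,0,0,0,0,0],"translation":[[0,0,-14],[-8,0,-14],[-20,-1,-14],[-26,-1,-14],[-31,-1,-14],[-36,-1,-14],[-41,-2,-14],[-46,-2,-14],[-51,-2,-14],[-56,-2,-14],[-60,-2,-14],[-60,-2,-14]],"turn":[[0,0,0],[0,0,0],[0,0,0],[0,0,0],[0,0,0],[0,0,0],[0,0,0],[0,0,0],[0,0,0],[0,0,0],[0,0,0],[0,0,0]]}'
python3 -m handwheel '{"hand":[0,0,0,0,0,0,0,0],"translation":[[0,0,0],[2,0,0],[8,0,30],[8,0,60],[8,0,90],[8,0,120],[8,0,120],[8,0,120]],"turn":[[0,0,0],[0,0,0],[0,0,0],[0,0,0],[0,0,0],[0,0,0],[0,0,0],[0,0,0]]}'
python3 -c "
from h import *;tip()
for n in('twrist','tscene'):
    p,P=cloud(n); q=P.reshape(-1,3)
    for y in(.09,-.007,-.102,-.197):
        s=q[(q[:,2]>.065)&(q[:,2]<.095)&(abs(q[:,1]-y)<.035)&(q[:,0]>.5)&(q[:,0]<.62)]; print(n,y,len(s),s.mean(0).round(3) if len(s) else '')
"
```

```text
time: 6.62
position: [0.5602, -0.1937, 0.047]
tool_rot: [1.0, 0.021, -0.001, -0.0]
ft_force: [-0.8, 0.3, -0.2]
grip_width: 0.0005
grip_force: 0.0
time: 7.28
position: [0.5712, -0.1947, 0.1694]
tool_rot: [1.0, 0.022, 0.002, 0.001]
ft_force: [-0.7, -0.2, 0.0]
grip_width: 0.0004
grip_force: 0.0
scene [ 0.5712 -0.1947  0.1694] 127 [ 0.553 -0.209  0.036] [ 0.585 -0.181  0.226]
wrist [ 0.5698 -0.1939  0.1675] 1813 [ 0.552 -0.208  0.036] [ 0.581 -0.18   0.228]
twrist 0.09 0 
twrist -0.007 1085 [ 0.527 -0.009  0.075]
twrist -0.102 1087 [ 0.531 -0.103  0.075]
twrist -0.197 848 [ 0.536 -0.198  0.074]
tscene 0.09 31 [0.569 0.091 0.079]
tscene -0.007 107 [ 0.528 -0.007  0.074]
tscene -0.102 99 [ 0.532 -0.103  0.075]
tscene -0.197 95 [ 0.536 -0.197  0.074]
```

Tag D has flipped and the others are unchanged. Now I go to the robot side of tag B.

```bash
python3 -m handwheel '{"hand":[0,0,0,0,0,0,0,0,0,0,0,0],"translation":[[-14,31,0],[-28,61,0],[-42,92,0],[-56,123,0],[-70,153,0],[-84,184,0],[-84,184,0],[-84,184,0],[-84,184,0],[-84,184,0],[-84,184,0],[-84,184,0]],"turn":[[0,0,0],[0,0,0],[0,0,0],[0,0,0],[0,0,0],[0,0,0],[0,0,0],[0,0,0],[0,0,0],[0,0,0],[0,0,0],[0,0,0]]}'
python3 -c "
from h import *;tip()"
```

```text
time: 8.38
position: [0.486, -0.011, 0.1669]
tool_rot: [1.0, 0.021, -0.0, 0.0]
ft_force: [0.1, -0.3, 0.2]
grip_width: 0.0
grip_force: 0.0
scene [ 0.486  -0.011   0.1669] 91 [ 0.477 -0.023  0.182] [0.501 0.002 0.226]
wrist [ 0.4859 -0.0109  0.1669] 1526 [ 0.48  -0.019  0.184] [ 0.498 -0.     0.227]
```

```bash
python3 -m handwheel '{"hand":[0,0,0,0,0,0,0],"translation":[[0,0,-30],[0,0,-60],[0,0,-90],[0,0,-107],[0,0,-120],[0,0,-120],[0,0,-120]],"turn":[[0,0,0],[0,0,0],[0,0,0],[0,0,0],[0,0,0],[0,0,0],[0,0,0]]}'
python3 -m handwheel '{"hand":[0,0,0,0,0,0,0,0,0,0,0,0],"translation":[[8,0,0],[16,0,0],[22,1,0],[27,1,0],[32,1,0],[37,2,0],[42,2,0],[47,2,0],[52,2,0],[56,2,0],[59,2,0],[59,2,0]],"turn":[[0,0,0],[0,0,0],[0,0,0],[0,0,0],[0,0,0],[0,0,0],[0,0,0],[0,0,0],[0,0,0],[0,0,0],[0,0,0],[0,0,0]]}'
python3 -m handwheel '{"hand":[0,0,0,0,0,0,0,0,0,0],"translation":[[0,0,0],[-2,0,0],[-8,0,30],[-8,0,60],[-8,0,90],[-8,0,120],[-30,0,150],[-50,0,160],[-50,0,160],[-50,0,160]],"turn":[[0,0,0],[0,0,0],[0,0,0],[0,0,0],[0,0,0],[0,0,0],[0,0,0],[0,0,0],[0,0,0],[0,0,0]]}'
python3 -c "
from h import *;tip()
import cv2
for n in('twrist','tscene'):
    p,P=cloud(n); q=P.reshape(-1,3)
    for y in(.09,-.007,-.102,-.197):
        s=q[(q[:,2]>.065)&(q[:,2]<.095)&(abs(q[:,1]-y)<.035)&(q[:,0]>.5)&(q[:,0]<.62)]; print(n,y,len(s),s.mean(0).round(3) if len(s) else '')
cv2.imwrite('pics/end.png',cv2.resize(cloud('twrist')[0][:,:,::-1],(800,600)))
"
```

```text
time: 9.07
position: [0.4853, -0.0102, 0.0467]
tool_rot: [1.0, 0.021, -0.001, -0.0]
ft_force: [-0.3, -0.1, -1.3]
grip_width: 0.0003
grip_force: 0.0
time: 10.07
position: [0.5454, -0.0081, 0.0471]
tool_rot: [1.0, 0.021, 0.001, 0.0]
ft_force: [0.2, -0.5, -0.1]
grip_width: 0.0006
grip_force: 0.0
time: 10.9
position: [0.4937, -0.0078, 0.2078]
tool_rot: [1.0, 0.021, 0.001, 0.0]
ft_force: [-0.1, -0.8, -0.5]
grip_width: 0.0006
grip_force: 0.0
scene [ 0.4937 -0.0078  0.2078] 102 [ 0.484 -0.019  0.222] [0.509 0.005 0.267]
wrist [ 0.4943 -0.008   0.2071] 1524 [ 0.489 -0.016  0.225] [0.506 0.002 0.267]
twrist 0.09 854 [0.565 0.088 0.076]
twrist -0.007 856 [ 0.569 -0.006  0.076]
twrist -0.102 853 [ 0.53  -0.102  0.076]
twrist -0.197 851 [ 0.534 -0.196  0.076]
tscene 0.09 31 [0.569 0.091 0.079]
tscene -0.007 30 [ 0.573 -0.004  0.078]
tscene -0.102 96 [ 0.532 -0.102  0.075]
tscene -0.197 93 [ 0.536 -0.197  0.074]
```

View pics/end.png

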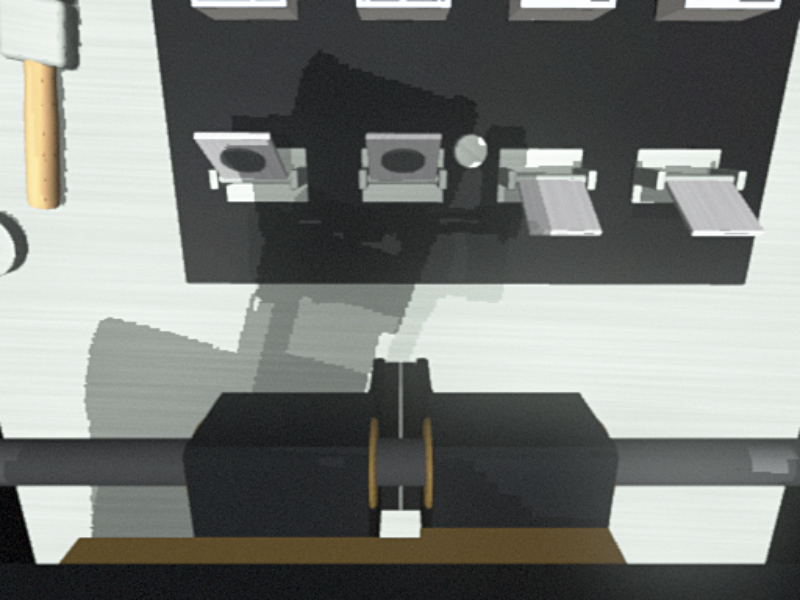

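The left two tags show bosses at (242,158) and (403,160), and the right two show plain faces at (560,205) and (715,205). The sample is still at (470,150) and the arm is clear.

```bash
python3 -c "
from rig import hand_in;print(hand_in())"
```

```text
the job is handed in; nothing more can be done
None
```

The job is handed in: the two wrong tags were pushed over, so both full bins now show the boss and both empty bins the plain face, and the other two tags, the bins and the bystanders were left untouched.

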